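# Un-nest the screw cups and set them in their size rows

## Task

Two empty steel screw cups stand on the bench one inside the other, the tall narrow cup in the short wide one. Pull the narrow cup up out of the wide one where they stand, then set each cup upright in the free place of the wooden tray that already holds a full cup of its size.

Things in the scene. Friction and masses are not known exactly. Their poses are not given: they have to be found in the camera images.
- narrow_cup_center (a point): Tall narrow empty steel cup, open at the top: 36 mm outside diameter, 100 mm high, straight 3 mm wall, 80 g. The point is on its axis half-way up, 50 mm above its underside; z runs along its axis to the mouth. At the start it stands loosely upright inside the wide cup, on that cup's 4 mm floor, so that its top 54 mm stand clear above the wide cup's rim and can be gripped across the outside.
- wide_cup_center (a point): Short wide empty steel cup, open at the top: 58 mm outside diameter, 50 mm high, straight 3 mm wall (52 mm inside), 90 g. The point is on its axis half-way up, 25 mm above its underside; z runs along its axis to the mouth. At the start it stands on the bench (height 0) with the narrow cup in it.
- narrow_row_free (a point): Middle of the floor of the free place in the smaller wooden tray (185 x 80 mm), 4 mm above the bench. The tray is fixed; it has two places in a row, each 85 mm along the row and 70 mm across, with edges and a divider 6 mm above the floor. x runs along the row, away from the other place, whose middle is 90 mm to -x and where a full narrow cup (36 mm wide, 100 mm high) stands; z is up. Trays may change sides of the bench.
- wide_row_free (a point): Middle of the floor of the free place in the larger wooden tray (225 x 100 mm), 4 mm above the bench. The tray is fixed; it has two places in a row, each 105 mm along the row and 90 mm across, with edges and a divider 6 mm above the floor. x runs along the row, away from the other place, whose middle is 110 mm to -x and where a full wide cup (58 mm wide, 50 mm high) stands; z is up. Trays may change sides of the bench.

How it is judged (in metres and radians):
On the way:
1. the narrow cup is pulled out of the wide cup, which stays standing about where it was (within 50 mm) (distance between narrow_cup_center and wide_cup_center above 0.09 m and distance of wide_cup_center from where it was at the start of the episode below 0.05 m and angle between wide_cup_center's own z axis and vertical below 0.3 rad), for 0.1 s.
At the end, for the whole second after the job is handed in: The narrow cup stands upright (within 7 degrees) and at rest on the floor of the free place of the narrow-cup tray, and the wide cup likewise in the free place of the wide-cup tray: each cup's axis within 30 mm of the middle of its place and its height within 5 mm of standing on the floor (horizontal distance between narrow_cup_center and narrow_row_free below 0.03 m and z of narrow_cup_center in the frame of narrow_row_free between 0.045 and 0.055 m and angle between each of narrow_cup_center, wide_cup_center's own z axis and vertical below 0.12 rad and linear speed of each of narrow_cup, wide_cup below 0.02 m/s and horizontal distance between wide_cup_center and wide_row_free below 0.03 m and z of wide_cup_center in the frame of wide_row_free between 0.02 and 0.03 m); the robot touches nothing.
It also fails if it takes over 64 s, if anything falls off the work surface, if the arm or the gripper's body presses on something with over 40 N, if the wrist force passes 120 N, or if a joint passes its speed limit or range.

## Robot

A 7-joint arm with a two-finger parallel gripper is mounted at the origin on the work surface. World frame = base frame: x ahead of the robot, y to its left, z up, the work surface at z = 0. Lengths are in mm, angles in rad, forces in N, time in s.
With the tool pointing down it reaches from about 400 to 875 mm from the base axis. Payload 4.4 kg.
Tool frame: the origin (TCP) lies on the centre line of the jaws, within the pads' length; the fingertips stand 14 mm ahead of it and the grasp point (between the pads) lies 5 mm behind it; z points along the fingers, x is the direction in which the jaws open and shut, and the axes are right-handed (so a half turn about z gives the same grasp; the last joint's range is limited). The gripper opens to 85 mm and grips with 20 to 120 N. Pads are 22 mm wide; open, the fingers measure 114 mm over their backs; the gripper's body (76 mm by 85 mm) begins 54 mm behind the grasp point. The pads swing forward as they close: fully open they stand 13 mm farther back than shut.
Start: joints at [-1.23, 0.628, 0.038, 1.517, -0.027, 0.996, -0.02], TCP at [257.166, 596.979, 245.313] pointing down, gripper open.
Joint ranges: [-3.06, 3.06], [-0.37, 2.12], [-1.25, 1.32], [0.18, 2.47], [-1.1, 4.24], [0.23, 1.98], [-2.94, 2.94]. Speed limits (rad/s): [2.57, 2.57, 3.14, 3.14, 3.14, 3.14, 3.14].

## Interface

Orientations are given as [roll, pitch, yaw] about the fixed x, y, z axes, in that order (R = Rz(yaw) Ry(pitch) Rx(roll)).
In Python, from cell import ctrl gives the robot as it stands.
- The arm moves only by the tool send_rows, never from a script. Its argument "commands" is a list of rows, each a list of 5 numbers: the finger opening in mm, from 0 to 85.4, then the shift along the tool's x, y, z in mm, then the turn about the tool's z in degrees. In form: [[grip, x, y, z, roll], ...]. A call has 1 to 5 rows; each row is the pose to reach, as a shift and turn from the pose measured when the call began, along the tool's axes at that moment; what a row does not reach only later rows make up. A row lasts 1/10 s, in which the tool goes at most 50 mm and 8.59 degrees, less where a joint would pass 70% of its speed; a pose out of reach is approached as far as the arm can. A call with a gripper value outside its range is refused whole. The fingers move at their own pace and stop on an object; the grip force is fixed at half the most. Time passes only in rows, so rows that repeat a pose let the fingers close. It gives the time, the measured TCP pose, the force and the opening at its end, in the units of the state.
- ctrl.read_state(): the state, without advancing time (a new reading comes with each control period).
- ctrl.get_image(name): name is "scene" or "side" or "wrist"; returns the picture (420x560x3 uint8, red, green, blue); there is no depth.
- ctrl.camera_params(name): a dict with "fx", "fy", "cx", "cy" (pixels), "cam_to_world" (4x4, takes a point from camera to world coordinates). Camera axes: x right, y down, z forward; pixel columns grow to the right and rows downward; lengths in mm; the calibration is good to about 2 mm. The wrist camera is an equidistant fisheye: a pixel r from the principal point sees the ray r / f radians off the axis. A picture is of the moment at which its call begins: read the wrist's pose just before it. camera_params takes no time and is no camera call; for the wrist camera it gives the pose at the moment of the call.
- ctrl.finish_job(): hands the job in, once; it reports no verdict.
The state is a dict: "clock": time; "qpos": joint angles; "qd": joint speeds; "tau": joint torques, N m; "eef_pos": TCP position; "tool_rot": TCP orientation; "force": force on the tool from outside, world axes, zero at the start; "torque": the same for the moment, N m; "width": finger opening in mm.
Only numpy, scipy, OpenCV 4.12 (cv2) and the standard library are available. Lean on these libraries where they do the work, as an engineer would, in place of code of your own. Each camera call takes 0.05 s, during which the arm holds its last target.

## Working session

There is one attempt and no reset: what is moved stays moved. The work goes in short steps, Python scripts to look and compute and a tool call to move; the robot and the scene stay as the last step left them, time stands still between calls to the robot, and variables do not carry over. Pictures are saved under pics/ and viewed, and the job is handed in when it is done.

Besides the shell and the picture viewer there is one more tool, called after "Request:" as a command line: name --pt "numbers of a row" for each row, then --argument value for the rest. send_rows: Moves the arm, as the interface text tells. Its arguments: {"type":"object","properties":{"commands":{"type":"array"}},"required":["commands"]}

```bash
ls; mkdir -p pics
python3 - <<'E'
from cell import ctrl
import cv2
s=ctrl.read_state(); print(s)
for n in ("scene","side","wrist"):
    p=ctrl.camera_params(n); print(n,p)
    im=ctrl.get_image(n); cv2.imwrite(f"pics/{n}0.png",im[:,:,::-1])
E
```

```text
pics
{'clock': 0.0, 'qpos': array([-1.22978708,  0.62932823,  0.03847172,  1.51839225, -0.02700701,
        0.99628208, -0.01995892]), 'qd': array([ 5.40176524e-04,  4.05906681e-04,  5.85870389e-04,  3.84124720e-04,
        8.34825934e-05, -3.77154584e-05, -7.08190760e-04]), 'tau': array([-2.24851469e-04, -5.63399184e+01,  1.22633860e+00, -1.93445295e+01,
        1.10831286e-02,  1.03092432e-02, -6.91281965e-07]), 'eef_pos': array([256.94095378, 596.40243514, 244.39344393]), 'tool_rot': array([3.14155664e+00, 1.89072627e-03, 1.16399969e+00]), 'force': array([-0.65711359, -0.07950657,  0.69390503]), 'torque': array([-0.01353574, -0.0043593 ,  0.02309617]), 'width': 85.6197292860207}
scene {'fx': 416.86374828617693, 'fy': 416.86374828617693, 'cx': 292.2009842843031, 'cy': 223.19573415490856, 'cam_to_world': array([[ 7.16717492e-01,  5.81405740e-01, -3.85075839e-01,
         8.37095012e+02],
       [ 6.97237357e-01, -5.86925399e-01,  4.11556367e-01,
        -3.13598263e+02],
       [ 1.32704434e-02, -5.63458907e-01, -8.26037502e-01,
         6.93318832e+02],
       [ 0.00000000e+00,  0.
[... 292 characters left out ...]
 -4.89804883e-01,  8.33953005e-01,
        -7.54412404e+02],
       [-1.47424734e-03, -8.62078263e-01, -5.06773022e-01,
         5.09894378e+02],
       [ 0.00000000e+00,  0.00000000e+00,  0.00000000e+00,
         1.00000000e+00]])}
wrist {'fx': 325.19226210127806, 'fy': 325.19226210127806, 'cx': 279.2637751900533, 'cy': 206.45602778027265, 'cam_to_world': array([[ 3.96430496e-01,  8.82715252e-01,  2.52302685e-01,
         1.91966866e+02],
       [ 9.18064689e-01, -3.81077448e-01, -1.09257515e-01,
         6.23934143e+02],
       [-2.96411550e-04,  2.74943197e-01, -9.61460426e-01,
         3.72995113e+02],
       [ 0.00000000e+00,  0.00000000e+00,  0.00000000e+00,
         1.00000000e+00]])}
```

View pics/scene0.png

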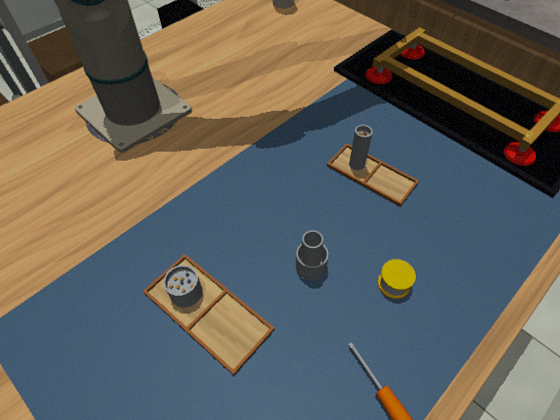

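View pics/side0.png

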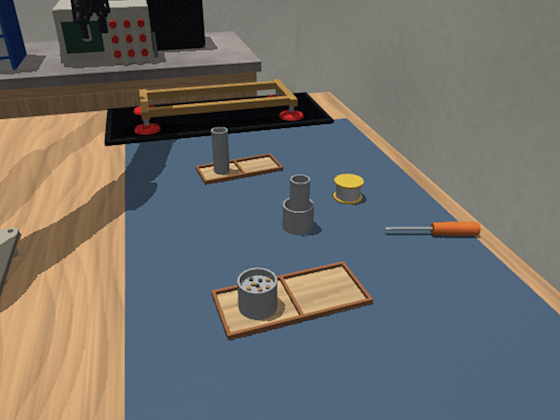

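View pics/wrist0.png

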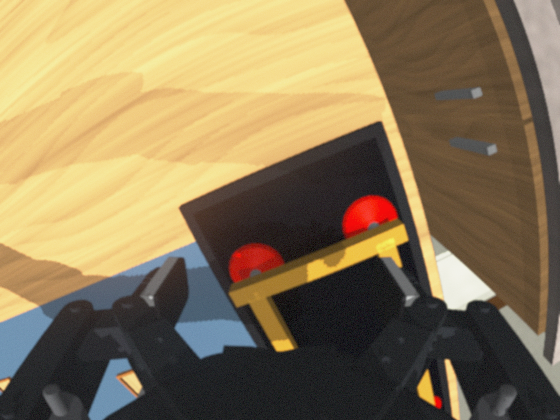

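The scene view shows the nested cups near (313,255), the narrow tray with its free place near (393,183), and the wide tray with its free place near (232,330). There is also a yellow tin at (397,278) and a screwdriver. In the side view the nested cups are near (299,205), the narrow tray near (260,167) and the wide tray near (327,287). I'll measure these next.

```bash
cat > h.py <<'E'
import numpy as np, cv2
from cell import ctrl
def ray(n,u,v,P=None):
    p=P or ctrl.camera_params(n); T=np.array(p['cam_to_world'])
    d=np.array([(u-p['cx'])/p['fx'],(v-p['cy'])/p['fy'],1.])
    if n=='wrist':
        m=np.array([u-p['cx'],v-p['cy']]); r=np.hypot(*m); t=r/p['fx']
        d=np.array([*(m/max(r,1e-9)*np.sin(t)),np.cos(t)])
    return T[:3,3],T[:3,:3]@d
def onz(n,u,v,z,P=None):
    o,d=ray(n,u,v,P); return o+d*(z-o[2])/d[2]
E
python3 - <<'E'
import cv2,numpy as np
from h import *
for n,boxes in (("scene",{'nar':(320,140,110,70),'wid':(135,250,150,130)}),("side",{'nar':(190,145,100,45),'wid':(205,255,175,85)})):
    im=cv2.imread(f"pics/{n}0.png"); hsv=cv2.cvtColor(im,cv2.COLOR_BGR2HSV)
    for k,(x,y,w,h) in boxes.items():
        # tray: hue orange-ish, sat
        m=cv2.inRange(hsv,(3,60,40),(25,255,255))
        mm=np.zeros_like(m); mm[y:y+h,x:x+w]=m[y:y+h,x:x+w]
        c=max(cv2.findContours(mm,0,1)[0],key=cv2.contourArea)
        pts=cv2.convexHull(c)[:,0,:].astype(float)
        W=np.array([onz(n,u,v,10)[:2] for u,v in pts],np.float32)
        r=cv2.minAreaRect(W); print(n,k,r, np.round(cv2.boxPoints(r)).tolist())
for n,b in (("scene",(285,220,60,70)),("side",(270,165,60,80))):
    im=cv2.imread(f"pics/{n}0.png"); x,y,w,h=b
    cv2.imwrite(f"pics/{n}_z.png",cv2.resize(im[y:y+h,x:x+w],None,fx=8,fy=8,interpolation=cv2.INTER_CUBIC)[:600])
E
```

```text
scene nar ((548.10400390625, 243.14852905273438), (185.161865234375, 86.65959930419922), 7.686192035675049) [[451.0, 274.0], [462.0, 188.0], [646.0, 213.0], [634.0, 298.0]]
scene wid ((538.9288940429688, -206.77122497558594), (225.7042694091797, 101.1205062866211), 4.557826042175293) [[422.0, -165.0], [430.0, -266.0], [655.0, -248.0], [647.0, -147.0]]
side nar ((544.0383911132812, 243.50723266601562), (188.14520263671875, 96.7242660522461), 7.154107570648193) [[445.0, 280.0], [457.0, 184.0], [643.0, 207.0], [631.0, 303.0]]
side wid ((535.305908203125, -208.0855255126953), (226.36886596679688, 108.75376892089844), 4.510410308837891) [[418.0, -163.0], [427.0, -271.0], [652.0, -253.0], [644.0, -145.0]]
```

View pics/scene_z.png

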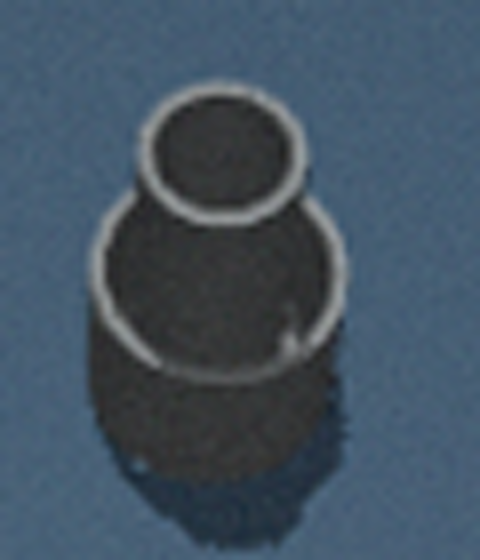

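View pics/side_z.png

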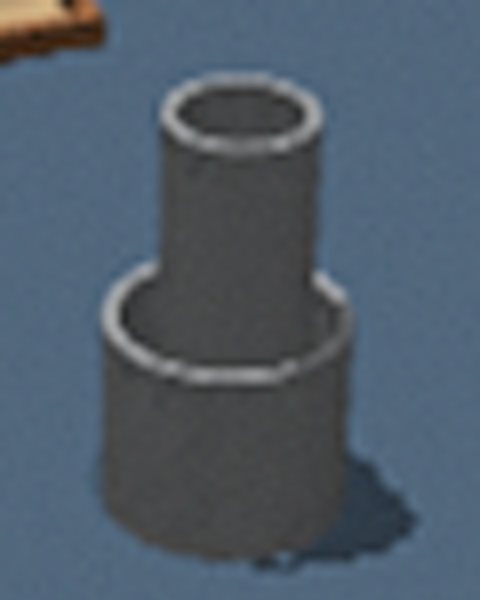

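Run:
```python
from h import *
for n,l in (("scene",[(312.4,238.8,104),(311.7,253.3,50)]),("side",[(299.6,178.5,104),(297.9,204.5,50)])):
    for u,v,z in l: print(n,z,onz(n,u,v,z).round(1))
s=ctrl.read_state()
for u,v,z,nm in [(397,274,40,'tin'),(352,346,5,'scr'),(390,390,10,'handle')]: print(nm,onz('scene',u,v,z).round(0))
for u,v,z,nm in [(365,131,104,'fulln'),(182,279,54,'fullw')]: print(nm,onz('scene',u,v,z).round(0))
```

```text
scene 104 [608.3 -18.9 104. ]
scene 50 [607.2 -15.2  50. ]
side 104 [605.6 -14.7 104. ]
side 50 [604.  -13.8  50. ]
tin [739.  64.  40.]
scr [760. -78.   5.]
handle [847. -92.  10.]
fulln [510. 245. 104.]
fullw [ 486. -209.   54.]
```

```bash
cat >> h.py <<'E'
from scipy.spatial.transform import Rotation as Ro
def to(x,y,z,yaw):
    s=ctrl.read_state(); R=Ro.from_euler('xyz',s['tool_rot']).as_matrix()
    d=R.T@(np.array([x,y,z])-s['eef_pos'])
    t=-(np.degrees(yaw-s['tool_rot'][2])+180)%360-180 if 0 else -((np.degrees(yaw-s['tool_rot'][2])+180)%360-180)
    print('t',round(s['clock'],2),'pos',s['eef_pos'].round(1),'rot',s['tool_rot'].round(3),'w',round(s['width'],1),'F',s['force'].round(1)); print('shift',d.round(1),'turn',round(t,1))
E
python3 -c "
from h import *
to(607,-17,200,1.5708)"
```

```text
t 0.15 pos [257.  596.5 244.6] rot [-3.142e+00  1.000e-03  1.164e+00] w 85.5 F [-0.3 -0.3  0.2]
shift [-424.9  564.2   45.2] turn -23.3
```

Request:
send_rows --pt "85 -60 80 0 -8" --pt "85 -120 160 5 -16" --pt "85 -150 200 10 -23" --pt "85 -180 240 15 -23" --pt "85 -210 280 20 -23"

```text
clock: 0.65
eef_pos: [381.7, 378.3, 232.8]
tool_rot: [-3.141, 0.001, 1.566]
force: [1.7, 0.9, 0.5]
width: 85.1
```

```bash
python3 -c "
from h import *
to(607,-17,200,1.5708)"
```

```text
t 0.65 pos [381.7 378.3 232.8] rot [-3.141e+00  1.000e-03  1.566e+00] w 85.1 F [1.7 0.9 0.5]
shift [-394.1  227.3   33.2] turn -0.3
```

Request:
send_rows --pt "85 -394 227 33 0" --pt "85 -394 227 33 0" --pt "85 -394 227 33 0" --pt "85 -394 227 33 0" --pt "85 -394 227 33 0"

```text
clock: 1.15
eef_pos: [504.8, 161.6, 214.9]
tool_rot: [-3.141, 0.001, 1.566]
force: [1.2, 0.6, 0.3]
width: 85.1
```

```bash
python3 -c "
from h import *
to(607,-17,200,1.5708)"
```

```text
t 1.15 pos [504.8 161.6 214.9] rot [-3.141e+00  1.000e-03  1.566e+00] w 85.1 F [1.2 0.6 0.3]
shift [-178.1  103.1   15.1] turn -0.3
```

Request:
send_rows --pt "85 -178 103 15 0" --pt "85 -178 103 15 0" --pt "85 -178 103 15 0" --pt "85 -178 103 15 0" --pt "85 -178 103 15 0"

```text
clock: 1.65
eef_pos: [608.9, -25.7, 199.3]
tool_rot: [3.141, 0.006, 1.556]
force: [-1.5, 0.2, 0.4]
width: 85.1
```

```bash
python3 -c "
from h import *
to(607,-17,200,1.5708)
P=ctrl.camera_params('wrist')
np.set_printoptions(suppress=True)
im=ctrl.get_image('wrist'); cv2.imwrite('pics/wrist1.png',im[:,:,::-1]); import json; json.dump({k:np.array(v).tolist() for k,v in P.items()},open('w1.json','w'))"
```

```text
t 1.65 pos [608.9 -25.7 199.3] rot [3.141 0.006 1.556] w 85.1 F [-1.5  0.2  0.4]
shift [ 8.6 -2.  -0.7] turn -0.8
```

View pics/wrist1.png

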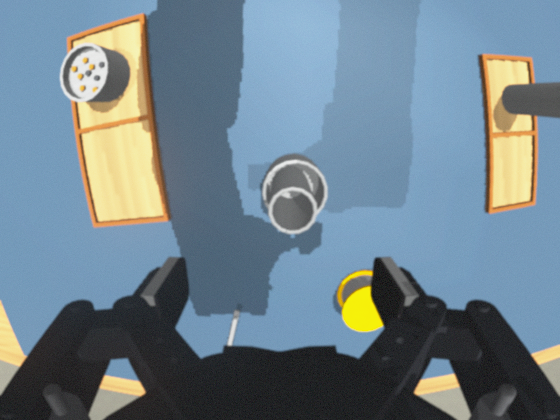

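The wrist view shows the narrow rim centred at (293,210), the wide rim at (295,188), and the tray outlines at left and right. I'll use these as a cross-check.

Run:
```python
from h import *
import json
P=json.load(open('w1.json'))
f=lambda u,v,z: onz('wrist',u,v,z,P)[:2].round(1)
print('n',f(293,210,104),'w',f(295,188,50))
print('wide free inner corners',[f(*p,10) for p in [(79,132),(147,117),(167,217),(95,225)]])
print('nar free corners',[f(*p,10) for p in [(487,134),(535,134),(535,206),(488,212)]])
im=cv2.imread('pics/wrist1.png');g=im[140:260,230:360];cv2.imwrite('pics/w1z.png',cv2.resize(g,None,fx=5,fy=5,interpolation=cv2.INTER_CUBIC))
```

```text
n [605.1 -16.5] w [601.2 -12.8]
wide free inner corners [array([ 540. , -248.4]), array([ 532.3, -160.8]), array([ 639.4, -147.7]), array([ 648.8, -242.8])]
nar free corners [array([548.4, 206.3]), array([541.9, 285.8]), array([633.4, 302.3]), array([639.7, 220.4])]
```

View pics/w1z.png

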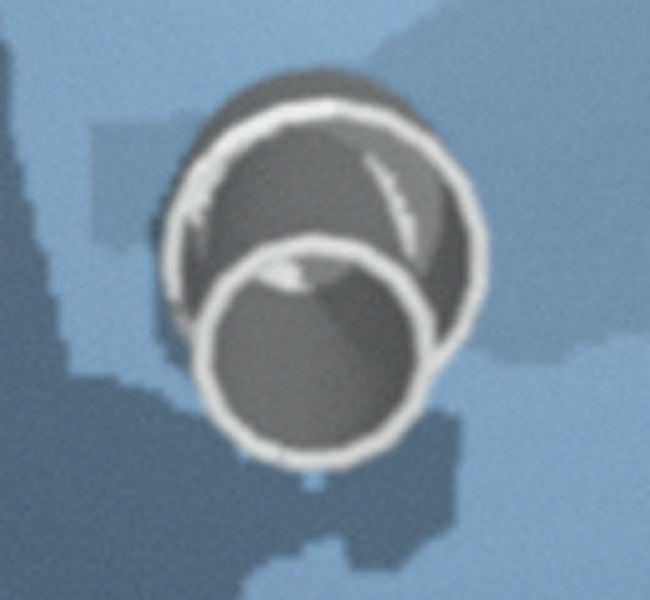

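All three cameras agree: narrow cup (606,-17), wide cup (604,-14), narrow free place (591,254), wide free place (590,-200). Now I'll align and descend.

Request:
send_rows --pt "85 9 -3 0 -0.8" --pt "85 9 -3 30 -0.8" --pt "85 9 -3 60 -0.8" --pt "85 9 -3 90 -0.8" --pt "85 9 -3 100 -0.8"

```text
clock: 2.2
eef_pos: [602.4, -11.5, 96.6]
tool_rot: [-3.136, 0.003, 1.576]
force: [-0.0, 0.3, 0.1]
width: 85.1
```

```bash
python3 -c "
from h import *
to(606,-16.5,78,1.5708)
cv2.imwrite('pics/side2.png',ctrl.get_image('side')[100:300,200:400,::-1].repeat(3,0).repeat(3,1))"
```

```text
t 2.2 pos [602.4 -11.5  96.6] rot [-3.136e+00  3.000e-03  1.576e+00] w 85.1 F [-0.   0.3  0.1]
shift [-4.9  3.7 18.6] turn 0.3
```

View pics/side2.png

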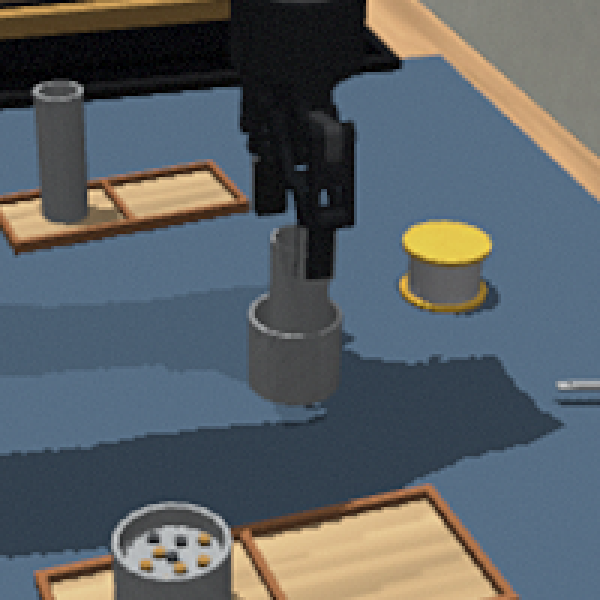

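The fingers straddle the narrow cup and nothing is touching. I'll trim, lower, and close.

Request:
send_rows --pt "85 -5 4 9 0" --pt "85 -5 4 18 0" --pt "85 -5 4 18 0"

```text
clock: 2.55
eef_pos: [606.2, -16.9, 78.0]
tool_rot: [-3.135, 0.003, 1.575]
force: [0.2, -0.0, -0.2]
width: 85.0
```

```bash
python3 -c "
from h import *
to(606,-16.5,78,1.5708)"
```

```text
t 2.55 pos [606.2 -16.9  78. ] rot [-3.135e+00  3.000e-03  1.575e+00] w 85.0 F [ 0.2 -0.  -0.2]
shift [ 0.4 -0.2 -0. ] turn 0.3
```

Request:
send_rows --pt "60 0 0 0 0" --pt "45 0 0 0 0" --pt "30 0 0 0 0" --pt "30 0 0 0 0" --pt "30 0 0 0 0"

```text
clock: 3.05
eef_pos: [606.8, -16.8, 78.7]
tool_rot: [-3.136, 0.003, 1.575]
force: [0.0, 0.9, 5.3]
width: 34.3
```

Request:
send_rows --pt "30 0 0 0 0" --pt "30 0 0 0 0" --pt "30 0 0 0 0"

```text
clock: 3.35
eef_pos: [606.8, -16.9, 78.7]
tool_rot: [-3.136, 0.003, 1.575]
force: [-0.7, 0.3, 1.8]
width: 35.2
```

Gripped at about 35 mm. Now I'll lift straight up.

Request:
send_rows --pt "30 0 0 -10 0" --pt "30 0 0 -25 0" --pt "30 0 0 -50 0" --pt "30 0 0 -80 0" --pt "30 0 0 -110 0"

```text
clock: 3.85
eef_pos: [607.3, -16.6, 190.9]
tool_rot: [-3.137, 0.003, 1.575]
force: [0.6, 0.2, -0.6]
width: 35.2
```

Request:
send_rows --pt "30 0 0 -15 0" --pt "30 0 0 -15 0"

```text
clock: 4.05
eef_pos: [609.5, -16.5, 209.9]
tool_rot: [3.14, 0.003, 1.575]
force: [-0.7, 0.5, -0.2]
width: 35.0
```

```bash
python3 -c "
from h import *
to(591,254,205,1.5708)
cv2.imwrite('pics/side3.png',ctrl.get_image('side')[80:280,200:400,::-1].repeat(3,0).repeat(3,1))"
```

```text
t 4.05 pos [609.5 -16.5 209.9] rot [3.140e+00 3.000e-03 1.575e+00] w 35.0 F [-0.7  0.5 -0.2]
shift [270.6 -17.3   4. ] turn 0.2
```

View pics/side3.png

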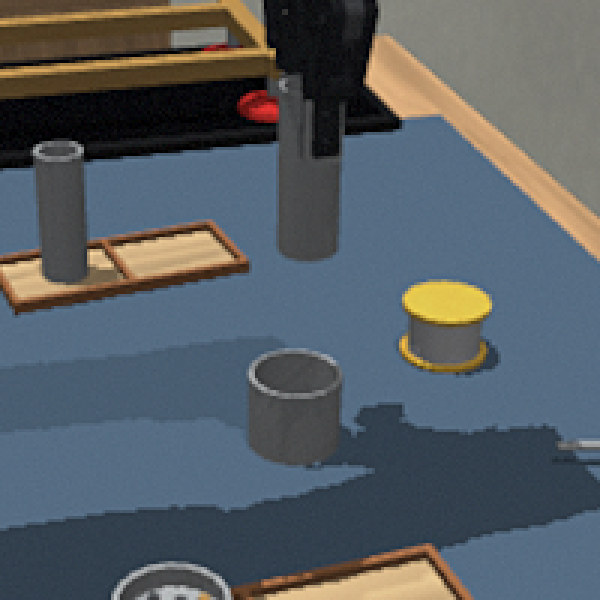

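The narrow cup is out, hanging straight, and the wide cup still stands where it was. Now I'll carry it to the narrow tray.

Request:
send_rows --pt "30 25 -2 2 0" --pt "30 65 -4 3 0" --pt "30 105 -8 4 0" --pt "30 145 -10 4 0" --pt "30 185 -12 4 0"

```text
clock: 4.6
eef_pos: [594.1, 169.6, 201.9]
tool_rot: [-3.138, 0.004, 1.575]
force: [0.4, 0.4, -1.2]
width: 34.4
```

```bash
python3 -c "
from h import *
to(591,254,200,1.5708)"
```

```text
t 4.6 pos [594.1 169.6 201.9] rot [-3.138  0.004  1.575] w 34.4 F [ 0.4  0.4 -1.2]
shift [84.4 -2.8  1.5] turn 0.2
```

Request:
send_rows --pt "30 40 -2 2 0" --pt "30 70 -3 2 0" --pt "30 84 -3 2 0" --pt "30 84 -3 2 0" --pt "30 84 -3 2 0"

```text
clock: 5.1
eef_pos: [590.9, 251.0, 198.8]
tool_rot: [-3.137, 0.007, 1.573]
force: [-0.2, -0.3, -1.4]
width: 34.9
```

```bash
python3 -c "
from h import *
to(591,254,78.7,1.5708)
cv2.imwrite('pics/side4.png',ctrl.get_image('side')[40:240,150:350,::-1].repeat(3,0).repeat(3,1))
cv2.imwrite('pics/scene4.png',ctrl.get_image('scene')[:,:,::-1])"
```

```text
t 5.1 pos [590.9 251.  198.8] rot [-3.137  0.007  1.573] w 34.9 F [-0.2 -0.3 -1.4]
shift [  3.8   0.7 120.1] turn 0.2
```

View pics/side4.png

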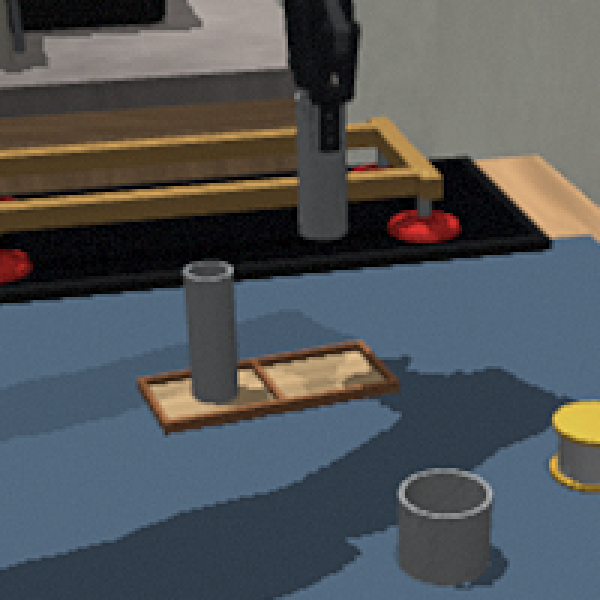

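View pics/scene4.png

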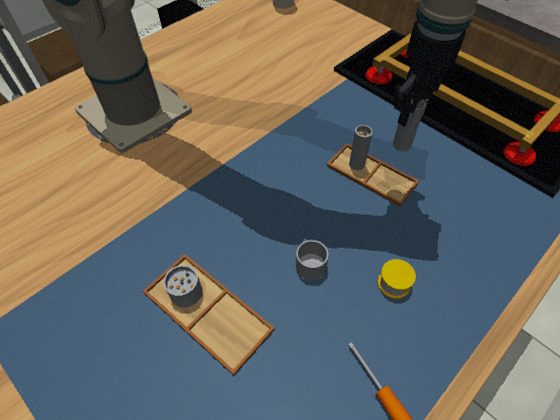

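The cup hangs upright above the free place, with its bottom at side-view px (258,119), which is scene px (403,148). I'll lower it: a fast drop first, then slow near the floor.

Request:
send_rows --pt "30 3 0 25 0" --pt "30 3 0 55 0" --pt "30 3 0 85 0" --pt "30 3 0 102 0" --pt "30 3 0 108 0"

```text
clock: 5.7
eef_pos: [590.2, 249.6, 89.3]
tool_rot: [-3.134, 0.009, 1.569]
force: [-0.6, -0.5, -0.9]
width: 35.3
```

```bash
python3 -c "
from h import *
to(591,254,78.7,1.5708)
im=ctrl.get_image('side');cv2.imwrite('pics/side5.png',im[100:200,190:310,::-1].repeat(5,0).repeat(5,1))
im=ctrl.get_image('scene');cv2.imwrite('pics/scene5.png',im[110:220,310:440,::-1].repeat(5,0).repeat(5,1))"
```

```text
t 5.7 pos [590.2 249.6  89.3] rot [-3.134  0.009  1.569] w 35.3 F [-0.6 -0.5 -0.9]
shift [ 4.5  0.8 10.5] turn -0.1
```

View pics/side5.png

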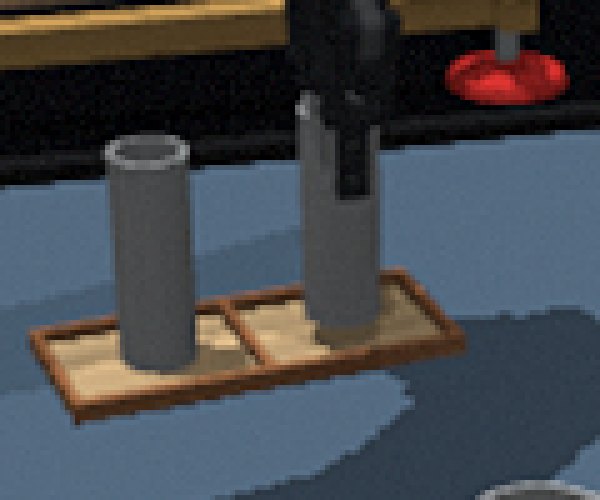

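View pics/scene5.png

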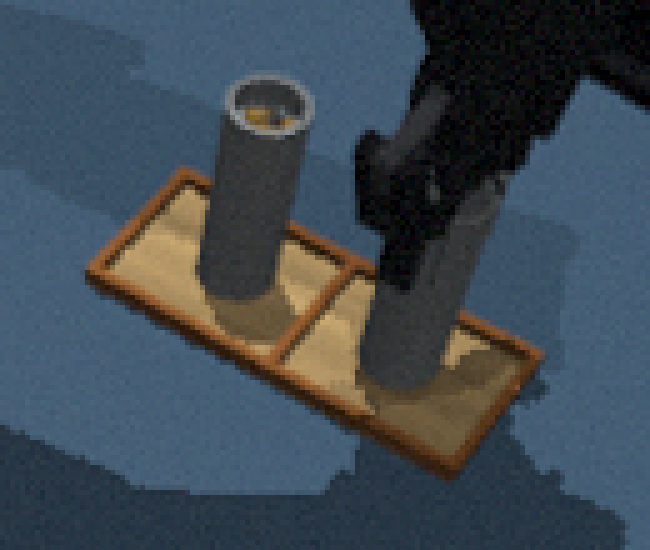

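The cup is just above the free floor and inside all the edges. I'll lower it the rest of the way.

Request:
send_rows --pt "30 3 1 4 0" --pt "30 3 1 7 0" --pt "30 3 1 9.5 0" --pt "30 3 1 10.5 0" --pt "30 3 1 10.5 0"

```text
clock: 6.3
eef_pos: [592.0, 253.8, 80.3]
tool_rot: [-3.136, 0.008, 1.57]
force: [-0.5, -0.0, -0.2]
width: 34.8
```

Request:
send_rows --pt "30 0 0 1 0" --pt "30 0 0 1.5 0" --pt "30 0 0 2 0"

```text
clock: 6.6
eef_pos: [592.1, 253.8, 78.8]
tool_rot: [-3.137, 0.007, 1.57]
force: [-1.6, -1.4, 5.9]
width: 34.9
```

Touchdown, with about 6 N upward. I'll release.

Request:
send_rows --pt "45 0 0 0 0" --pt "55 0 0 0 0" --pt "65 0 0 0 0" --pt "75 0 0 0 0" --pt "75 0 0 0 0"

```text
clock: 7.1
eef_pos: [592.1, 253.8, 78.7]
tool_rot: [-3.137, 0.008, 1.57]
force: [-0.1, 0.6, 0.8]
width: 75.2
```

Request:
send_rows --pt "75 0 0 -15 0" --pt "75 0 0 -45 0" --pt "75 0 0 -90 0" --pt "75 0 0 -110 0" --pt "75 0 0 -110 0"

```text
clock: 7.6
eef_pos: [595.2, 255.8, 193.9]
tool_rot: [3.139, 0.004, 1.569]
force: [-0.4, -0.3, 0.2]
width: 75.0
```

```bash
python3 -c "
from h import *
to(604,-14,180,1.5708)
im=ctrl.get_image('side');cv2.imwrite('pics/side6.png',im[80:240,190:340,::-1].repeat(3,0).repeat(3,1))
im=ctrl.get_image('scene');cv2.imwrite('pics/scene6.png',im[110:290,280:440,::-1].repeat(3,0).repeat(3,1))"
```

```text
t 7.6 pos [595.2 255.8 193.9] rot [3.139 0.004 1.569] w 75.0 F [-0.4 -0.3  0.2]
shift [-269.8    9.1   15. ] turn -0.1
```

View pics/side6.png

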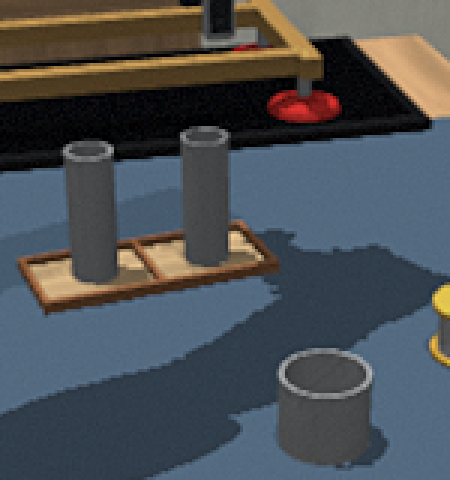

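View pics/scene6.png

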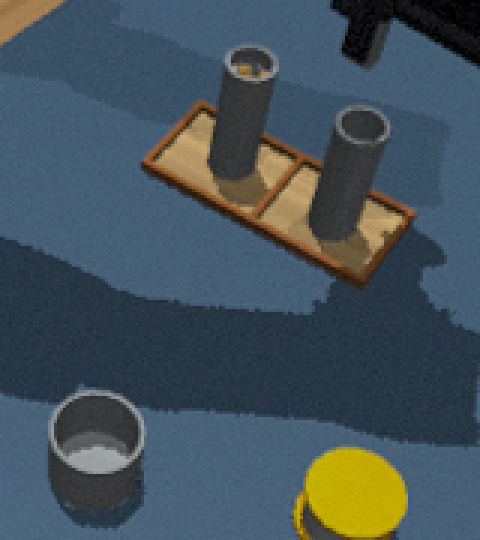

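The narrow cup stands upright in its place. The wide cup hasn't moved: its rim is still centred at scene (312.2,253.7). Next I'll go to the wide cup.

Request:
send_rows --pt "85 -45 2 0 0" --pt "85 -95 4 0 0" --pt "85 -145 6 0 0" --pt "85 -195 8 0 0" --pt "85 -235 9 0 0"

```text
clock: 8.2
eef_pos: [600.2, 15.8, 190.0]
tool_rot: [-3.135, 0.009, 1.567]
force: [0.7, 0.1, 1.2]
width: 85.1
```

```bash
python3 -c "
from h import *
print(onz('scene',400,151.5,104).round(1))
to(604.5,-14,130,1.5708)"
```

```text
[593.7 249.  104. ]
t 8.2 pos [600.2  15.8 190. ] rot [-3.135  0.009  1.567] w 85.1 F [0.7 0.1 1.2]
shift [-29.3   4.8  60.2] turn -0.2
```

Request:
send_rows --pt "85 -25 4 10 0" --pt "85 -29 5 40 0" --pt "85 -29 5 65 0" --pt "85 -29 5 65 0" --pt "85 -29 5 65 0"

```text
clock: 8.7
eef_pos: [603.9, -13.5, 124.4]
tool_rot: [-3.132, 0.008, 1.568]
force: [0.6, 1.0, 0.3]
width: 85.5
```

```bash
python3 -c "
from h import *
to(604.5,-14,30,1.5708)
P=ctrl.camera_params('wrist')
im=ctrl.get_image('wrist'); cv2.imwrite('pics/wrist7.png',im[:,:,::-1]); import json; json.dump({k:np.array(v).tolist() for k,v in P.items()},open('w7.json','w'))"
```

```text
t 8.7 pos [603.9 -13.5 124.4] rot [-3.132  0.008  1.568] w 85.5 F [0.6 1.  0.3]
shift [ 0.3  1.5 94.4] turn -0.2
```

View pics/wrist7.png

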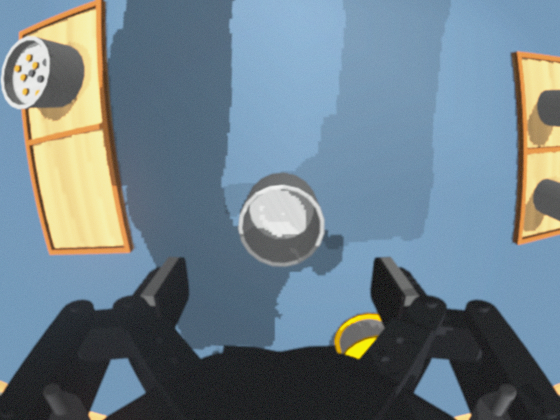

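The wide cup's rim is centred at (281,226), midway between the jaws, which is column 280.

```bash
python3 -c "
from h import *
import json
print(onz('wrist',281,226,50,json.load(open('w7.json'))).round(1))"
```

```text
[604.  -13.1  50. ]
```

Request:
send_rows --pt "85 0 1 20 0" --pt "85 0 1 45 0" --pt "85 0 1 70 0" --pt "85 0 1 88 0" --pt "85 0 1 94 0"

```text
clock: 9.25
eef_pos: [605.0, -13.6, 31.0]
tool_rot: [-3.134, 0.008, 1.569]
force: [-0.2, 0.8, 0.1]
width: 85.0
```

Request:
send_rows --pt "70 0 0 0 0" --pt "60 0 0 0 0" --pt "52 0 0 0 0" --pt "52 0 0 0 0" --pt "52 0 0 0 0"

```text
clock: 9.75
eef_pos: [606.4, -13.4, 32.9]
tool_rot: [-3.137, 0.008, 1.569]
force: [0.1, -0.2, 6.3]
width: 56.1
```

Request:
send_rows --pt "50 0 0 0 0" --pt "50 0 0 0 0" --pt "50 0 0 -10 0" --pt "50 0 0 -30 0" --pt "50 0 0 -60 0"

```text
clock: 10.25
eef_pos: [605.2, -12.9, 92.6]
tool_rot: [-3.133, 0.008, 1.569]
force: [-0.3, -0.1, -0.6]
width: 56.2
```

```bash
python3 -c "
from h import *
to(591,-200,100,1.5708)
im=ctrl.get_image('side');cv2.imwrite('pics/side8.png',im[100:340,200:400,::-1].repeat(2,0).repeat(2,1))"
```

```text
t 10.25 pos [605.2 -12.9  92.6] rot [-3.133  0.008  1.569] w 56.2 F [-0.3 -0.1 -0.6]
shift [-187.2  -13.9   -5.8] turn -0.1
```

View pics/side8.png

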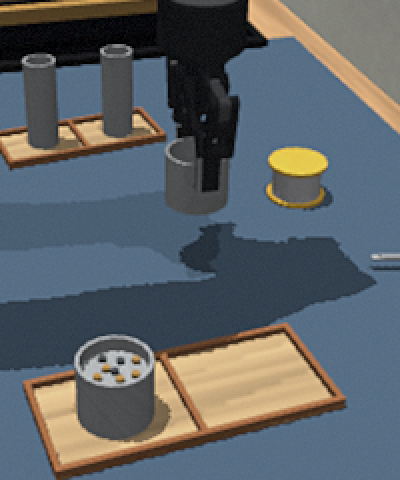

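The wide cup is lifted and upright. I'll carry it to the wide tray.

Request:
send_rows --pt "50 -25 -2 -12 0" --pt "50 -60 -5 -15 0" --pt "50 -100 -8 -15 0" --pt "50 -135 -11 -15 0" --pt "50 -165 -14 -15 0"

```text
clock: 10.8
eef_pos: [594.1, -180.4, 115.3]
tool_rot: [3.14, 0.009, 1.567]
force: [1.1, 0.6, -0.7]
width: 56.3
```

```bash
python3 -c "
from h import *
to(591,-200,100,1.5708)"
```

```text
t 10.8 pos [ 594.1 -180.4  115.3] rot [3.14  0.009 1.567] w 56.3 F [ 1.1  0.6 -0.7]
shift [-19.4  -3.1  15.5] turn -0.2
```

Request:
send_rows --pt "50 -12 -3 5 0" --pt "50 -19 -3 25 0" --pt "50 -19 -3 45 0" --pt "50 -19 -3 60 0" --pt "50 -19 -3 66 0"

```text
clock: 11.3
eef_pos: [590.2, -198.5, 47.7]
tool_rot: [-3.14, 0.008, 1.568]
force: [-0.4, -0.4, -0.8]
width: 56.3
```

```bash
python3 -c "
from h import *
to(591,-200,37,1.5708)
im=ctrl.get_image('side');cv2.imwrite('pics/side9.png',im[200:340,200:400,::-1].repeat(3,0).repeat(3,1))
im=ctrl.get_image('scene');cv2.imwrite('pics/scene9.png',im[230:380,130:290,::-1].repeat(3,0).repeat(3,1))"
```

```text
t 11.3 pos [ 590.2 -198.5   47.7] rot [-3.14   0.008  1.568] w 56.3 F [-0.4 -0.4 -0.8]
shift [-1.5  0.8 10.7] turn -0.1
```

View pics/side9.png

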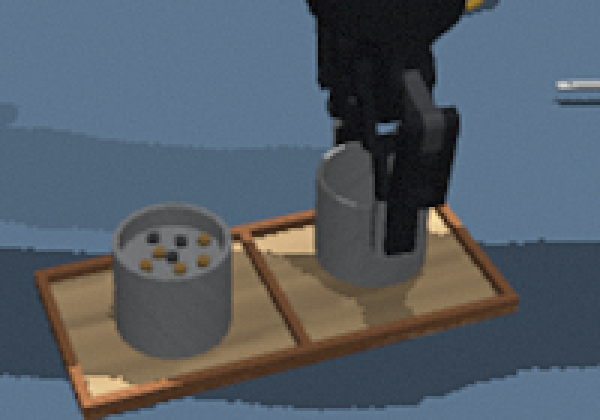

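View pics/scene9.png

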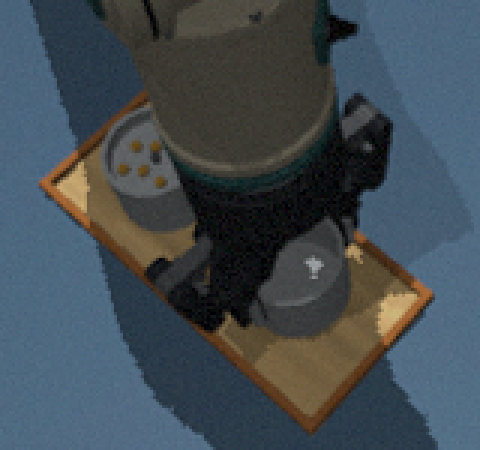

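The cup hovers over the free place, within its edges. I'll lower it slowly.

Request:
send_rows --pt "50 -1 1 4 0" --pt "50 -1 1 7 0" --pt "50 -1 1 9 0" --pt "50 -1 1 10 0" --pt "50 -1 1 10 0"

```text
clock: 11.9
eef_pos: [591.7, -200.0, 38.6]
tool_rot: [-3.142, 0.008, 1.568]
force: [-0.3, 0.3, -0.5]
width: 56.1
```

Request:
send_rows --pt "50 0 0 1 0" --pt "50 0 0 1.5 0" --pt "50 0 0 2 0"

```text
clock: 12.2
eef_pos: [591.9, -200.0, 37.0]
tool_rot: [3.141, 0.008, 1.568]
force: [-1.1, -0.4, 5.4]
width: 56.4
```

Request:
send_rows --pt "62 0 0 0 0" --pt "70 0 0 0 0" --pt "80 0 0 0 0" --pt "85 0 0 0 0" --pt "85 0 0 0 0"

```text
clock: 12.7
eef_pos: [591.9, -200.0, 36.9]
tool_rot: [3.141, 0.008, 1.568]
force: [-0.3, 0.1, -0.3]
width: 85.2
```

Request:
send_rows --pt "85 0 0 -15 0" --pt "85 0 0 -45 0" --pt "85 0 0 -90 0" --pt "85 0 0 -130 0" --pt "85 0 0 -170 0"

```text
clock: 13.2
eef_pos: [591.8, -198.5, 209.9]
tool_rot: [3.14, 0.009, 1.568]
force: [0.6, -1.2, -1.1]
width: 84.9
```

Request:
send_rows --pt "85 45 0 -30 0" --pt "85 95 0 -30 0" --pt "85 140 0 -30 0" --pt "85 140 0 -30 0" --pt "85 140 0 -30 0"

```text
clock: 13.7
eef_pos: [592.2, -56.5, 239.9]
tool_rot: [3.139, 0.009, 1.572]
force: [0.0, -0.6, 0.3]
width: 85.1
```

```bash
python3 -c "
from h import *
to(591,-200,37,1.5708)
im=ctrl.get_image('side');cv2.imwrite('pics/side10.png',im[:,:,::-1])
im=ctrl.get_image('scene');cv2.imwrite('pics/scene10.png',im[:,:,::-1])"
```

```text
t 13.7 pos [592.2 -56.5 239.9] rot [3.139 0.009 1.572] w 85.1 F [ 0.  -0.6  0.3]
shift [-141.8   -1.9  204.1] turn 0.1
```

View pics/side10.png

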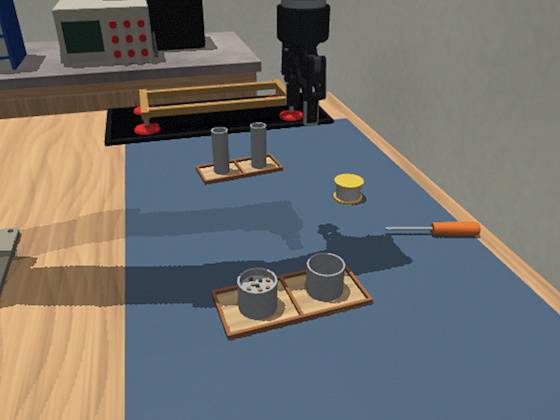

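View pics/scene10.png

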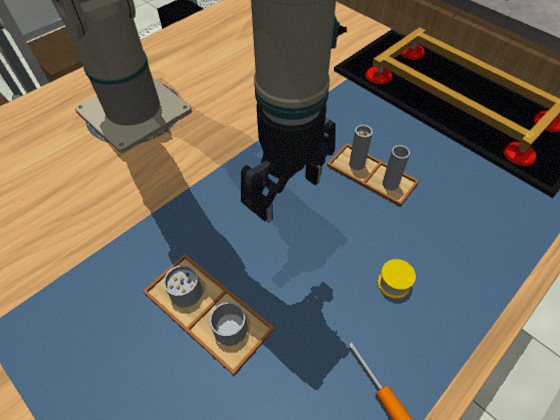

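Both cups stand upright in their places. The narrow rim is at scene (400,152) and side (258,127), the wide rim at scene (229,319) and side (325,264), and the gripper is clear. I'll do one last numeric check, then hand in.

```bash
python3 -c "
from h import *
print('n',onz('scene',400,152,104).round(1),onz('side',258.3,127,104).round(1),'want 591,254')
print('w',onz('scene',229,319,54).round(1),onz('side',325,264,54).round(1),'want 590,-200')
print(ctrl.finish_job())"
```

```text
n [594.5 247.9 104. ] [590.  242.8 104. ] want 591,254
w [ 596.7 -199.5   54. ] [ 589.9 -199.3   54. ] want 590,-200
the job is handed in; nothing more can be done
None
```

Both cups are in their free places and the job is handed in at about 14 s of the 64 s limit; it reports no verdict.

I gripped the narrow cup above the wide cup's rim and lifted it straight out. The wide cup stayed standing where it was. I set the narrow cup in the smaller tray, then the wide cup in the larger one. Each touched down with about 6 N before I released it.

**Last checks:** both outside cameras show both cups upright, inside their edges, with the gripper well clear.

| Cup | Scene camera (mm) | Side camera (mm) | Middle of place (mm) |
|---|---|---|---|
| Wide | (597, -200) | (590, -199) | (590, -200) |
| Narrow | (594, 248) | (590, 243) | (591, 254) |

**Disagreements:** the wide cup is within about 7 mm of the middle. The narrow cup reads 7 to 11 mm off, while the arm's own release point, (592, 254), was on target. The two cameras differ by up to 7 mm. All of this is within the 30 mm allowed. I judged uprightness and height from the pictures and the touchdown force, not by a separate measurement.

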